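# Index and lock the round welding nest

### The arm

A 6-joint arm with a two-finger parallel gripper is mounted at the origin on the work surface. World frame = base frame: x ahead of the robot, y to its left, z up, the work surface at z = 0. Lengths are in m, angles in rad, forces in N, time in s.
With the tool pointing down it reaches from about 0.35 to 0.875 m from the base axis. Payload 4.2 kg.
Tool frame: the origin (TCP) lies at the very end of the fingers, on their centre line; the grasp point (between the pads) lies 19 mm behind it (robot.hold_point_z is the z of the grasp point in the tool frame, in m); z points along the fingers, y is the line along which they close (so a half turn about z gives the same grasp; the last joint's range is limited). The gripper opens to 85 mm and grips with 20 to 120 N. Pads are 22 mm wide; open, the fingers measure 114 mm over their backs; the gripper's body (76 mm by 85 mm) begins 54 mm behind the grasp point. The pads swing forward as they close: fully open they stand 13 mm farther back than shut.
Start: joints at [1.543, 0.385, 0.008, 0, -1.194, -0.259], TCP at [0.177, 0.599, 0.198] pointing down, gripper open.
Joint ranges: [-3.14, 3.14], [-1.21, 2.06], [-1.07, 1.41], [-3.16, 2.05], [-2.99, -0.16], [-3.1, 3.1]. Speed limits (rad/s): [2.79, 2.79, 3.14, 3.14, 3.14, 3.14].

### API

Orientations are given as a unit quaternion [x, y, z, w].
In Python, from rig import telemetry, camera, robot gives the robot as it stands.
- The arm moves only by the shell command python3 -m pendant 'ROWS'. ROWS is JSON, a list that holds one entry, the list of rows, each a list of 5 numbers: the shift along the tool's x, y, z in mm, then the turn about the tool's z in degrees, then the closure in counts, from 0 (fully open) to 255 (shut). In form: [[[tx, ty, tz, roll, gripper], ...]]. A call has 1 to 10 rows; each row is the pose to reach, as a shift and turn from the pose commanded when the call began, along the tool's axes at that moment; what a row does not reach only later rows make up. A row lasts 1/8 s, in which the tool goes at most 62.5 mm and 10.7 degrees, less where a joint would pass 70% of its speed; a pose out of reach is approached as far as the arm can. A call with a gripper value outside its range is refused whole. The fingers move at their own pace and stop on an object; the grip force is fixed at half the most. Time passes only in rows, so rows that repeat a pose let the fingers close. It gives the time, the measured TCP pose, the force, the opening and the grip force at its end, in the units of the state.
- telemetry.observe(): the state, without advancing time (a new reading comes with each control period).
- camera(name): name is "scene" or "top" or "wrist"; returns a dict with "image" (420x560x3 uint8, red, green, blue), "z_map" (420x560 float32, m along the optical axis (not along the pixel's ray), 0 where there is no reading), "intrinsics" (3x3 intrinsics, pixels), "k1" (the pictures are not rectified: a ray, as slopes to the right and down, at radius r is drawn at 1 + k1 r^2 times it, then the intrinsics apply), "xyz" and "orientation" of the camera in the world. Camera axes: x right, y up, looking along -z (the intrinsics and any distortion apply to the point x, -y, -z); pixel columns grow to the right and rows downward; lengths in m; the calibration is good to about 2 mm. A picture is of the moment at which its call begins.
- robot.job_done(): hands the job in; it is judged then, once.
The state is a dict: "t": time; "q": joint angles; "qd": joint speeds; "tau": joint torques, N m; "ee_pos": TCP position; "tool_rot": TCP orientation; "contact_force": force on the tool from outside, world axes, zero at the start; "ft_torque": the same for the moment, N m; "width": finger opening in m; "finger_force": force on a finger pad.
Only numpy, scipy, OpenCV 4.12 (cv2) and the standard library are available. Lean on these libraries where they do the work, as an engineer would, in place of code of your own. Each camera call takes 0.05 s, during which the arm holds its last target. There are 200 camera calls.

### The job

Set up the lower tool of the ultrasonic welder: turn the round aluminium nest on its centre spigot until the notch in its rim faces the line scribed on the plate in front of the key bar. Then slide the key bar by its tail pin fully home into the notch, and last swing the black clamping lever on the bar clockwise to its stop to lock it. The nest stays flat on the plate, and the loose things lying about are left where they are.

Things in the scene. Friction and masses are not known exactly. Their poses are not given: they have to be found in the camera images.
- plate: the fixed steel tooling plate, 280 x 360 mm, origin at its underside's centre, top face 35 mm above the bench; x across it, y along the index line's direction, z up. It carries, on one line along y: the nest (axis at y = -90 mm), the index line, the key bar and the clamping lever's axis. A spare slotted strap is screwed on by its +x edge near the nest (top 10 mm, screw head 20 mm over the plate)
- nest_center (a point): centre, half-way up, of the loose round aluminium nest: a disc 130 mm across and 20 mm high, 0.6 kg, flat on the plate, with a round pocket in its top (82 mm across, 8 mm deep). It turns on a low fixed spigot in its bore, under 1 mm play; about 0.2 N m turns it. Too wide to grasp across: push the notch's cheeks or the rim. z up, y from its centre through the notch
- nest_notch (a point): middle of the notch in the nest's rim, 55 mm from the nest's centre, half-way up. The notch is a square-sided slot through the whole height, open at the rim, 36 mm wide and 20 mm deep (its flat bottom is 45 mm from the nest's centre). Axes as for the nest
- index_mark (a point): middle of the black index line scribed on the plate's top face, 83 mm from the nest's centre; 26 mm long, radial, between the nest's rim and the key bar's nose. Its y axis points along the line away from the nest, x across it, z up. The notch faces the mark when it lies straight in front of this line
- key_bar (a joint): travel of the key bar towards the nest: 0 back, 0.052 m home (its slot ends on the stud). A slotted aluminium flat bar, 150 x 32 mm, top 13 mm over the plate, guided along the index line between two low rails (10 mm high). Its nose, tapered 6 mm each side, stands 100 mm from the nest's centre when back, 48 mm when home in the notch (2 mm play each side). About 3 N slides it; it stays where left
- bar_pin (a point): middle of the upright steel pin near the outer end of the key bar: 12 mm across, standing 22 mm out of the bar's top; this point is 24 mm above the plate. To be pinched or pushed from above. With the bar fully back it stands 238 mm from the nest's centre on the line through the index mark; 12 mm of bar lies beyond it. Axes as for the plate
- clamp_axis (a point): on the fixed upright axis of the black clamping lever, at the height of the middle of its arm (36 mm above the plate), 140 mm from the nest's centre on the line through the index mark. The lever's hub is 24 mm across, its top 44 mm above the plate. Axes as for the plate
- lever_tip (a point): on the centre line of the clamping lever's arm, 52 mm from its axis, half-way up the arm. The arm is a level black plastic bar 11 mm wide and 14 mm high, its underside 29 mm above the plate (16 mm above the key bar); it ends in a round tip 15 mm across, 72 mm from the axis
- clamp_lever (a joint): turn of the clamping lever in rad, growing clockwise seen from above: 0 slackened, 1.3 tight against its stop. At 0 the arm points 25 degrees counter-clockwise (from above) of the index mark's x axis. About 0.2 N m turns it; it stays where it is left
- screw_mid (a point): a spare steel cap screw standing on its head on the plate (head 13 mm across, 38 mm high over all), this point half-way up: to be left alone
- hex_key: a dark steel L-shaped hex key, 105 by 30 mm, 6 mm thick, lying on the plate: to be left alone
- housing_mid (a point): a small white open plastic housing, 60 x 40 x 20 mm, on the bench beside the plate, this point half-way up: to be left alone
There are look-alikes about, which are no part of the job. Of the things shaped like the part that bears nest_center, the aluminium one is meant.

How it is judged:
On the way, in this order (a step that is already met when the one before it is completed fails the run):
1. the notch faces the index line (within 8 mm to either side of it) (x of nest_notch in the frame of index_mark between -0.008 and 0.008 m and y of nest_notch in the frame of index_mark above -0.05 m), for 0.2 s.
2. the key bar is fully home in the notch (value of joint key_bar above 0.048 m), for 0.2 s.
3. the clamping lever is swung to its stop (value of joint clamp_lever above 1.18 rad), for 0.2 s.
At the end, for the whole second after the job is handed in: the notch faces the index line (its middle within 4 mm of the line's direction), the nest lies flat on the plate (tilt under 0.04 rad, not raised by 3 mm), the key bar is home (joint at least 0.048 of 0.052) and the clamping lever is at its stop (joint at least 1.18 of 1.3) (x of nest_notch in the frame of index_mark between -0.004 and 0.004 m and y of nest_notch in the frame of index_mark above -0.05 m and z of nest_center in the frame of index_mark below 0.013 m and angle between nest_center's own z axis and vertical below 0.04 rad and value of joint key_bar above 0.048 m and value of joint clamp_lever above 1.18 rad); the robot touches nothing.
It fails at once if the nest is lifted 8 mm off the plate (z of nest_center in the frame of index_mark above 0.018 m).
It fails at once if the spare screw is moved by more than 20 mm or knocked over (distance of screw_mid from where it was at the start of the episode above 0.02 m or angle between screw_mid's own z axis and vertical above 0.5 rad).
It fails at once if the hex key is moved by more than 20 mm (distance of hex_key from where it was at the start of the episode above 0.02 m).
It fails at once if the plastic housing is moved by more than 20 mm (distance of housing_mid from where it was at the start of the episode above 0.02 m).
It also fails if it takes over 69 s, if anything falls off the work surface, if the arm or the gripper's body presses on something with over 40 N, if the wrist force passes 120 N, or if a joint passes its speed limit or range.

## Working session

There is one attempt and no reset: what is moved stays moved. The work goes in short steps, Python scripts to look and compute and a shell command to move; the robot and the scene stay as the last step left them, time stands still between calls to the robot, and variables do not carry over. Pictures are saved under pics/ and viewed, at most 12 in all, crops included, and the job is handed in when it is done.

```bash
ls; mkdir -p pics
cat > h.py <<'E'
import numpy as np, cv2, pickle
from scipy.spatial.transform import Rotation as R
from rig import telemetry, camera, robot
def snap(n,fn):
    c=camera(n); cv2.imwrite(f'pics/{fn}.png',c['image'][:,:,::-1]); pickle.dump(c,open(f'pics/{fn}.pkl','wb')); return c
def load(fn): return pickle.load(open(f'pics/{fn}.pkl','rb'))
def ray(c,u,v):
    K=np.array(c['intrinsics']); p=np.array([(u-K[0,2])/K[0,0],(v-K[1,2])/K[1,1]]); s=p.copy()
    for _ in range(20): s=p/(1+c['k1']*(s@s))
    return R.from_quat(c['orientation']).apply([s[0],-s[1],-1])
def atz(c,u,v,z):
    d=ray(c,u,v); o=np.array(c['xyz']); return o+d*(z-o[2])/d[2]
def dep(c,u,v): return np.array(c['xyz'])+ray(c,u,v)*c['z_map'][int(v),int(u)]
def totool(p):
    s=telemetry.observe(); return R.from_quat(s['tool_rot']).inv().apply(np.array(p)-s['ee_pos'])*1000
E
python3 - <<'E'
from h import *
for n in ['top','scene']:
    c=snap(n,n+'0'); print(c['xyz'],c['orientation'],c['k1'],c['intrinsics'])
s=telemetry.observe(); print(s['ee_pos'],s['tool_rot'],s['t'])
E
```

```text
pics
[ 0.42508039 -0.0824793   0.90273682] [ 0.04460143 -0.0722512  -0.69323694  0.71569059] 0.0008310917511165013 [[417.92447172   0.         268.75830764]
 [  0.         417.92447172 210.91255111]
 [  0.           0.           1.        ]]
[1.14556913 0.02685804 0.60951861] [0.2612832  0.32023945 0.69290948 0.59080811] -0.02991510365160603 [[399.3928682    0.         281.28078441]
 [  0.         399.3928682  211.09129668]
 [  0.           0.           1.        ]]
[0.1766391  0.59892225 0.19733952] [ 9.89724649e-01 -1.42983134e-01 -8.24328266e-05  9.66918415e-04] 0.1
```

View pics/top0.png

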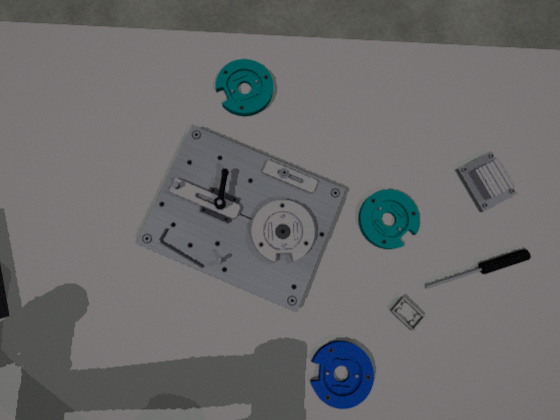

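View pics/scene0.png

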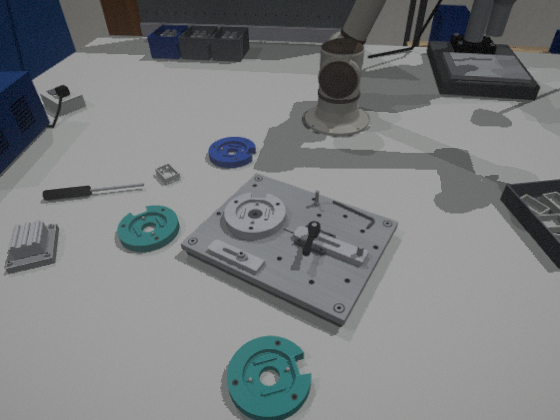

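Nest candidates in the top view are teal (245,87), teal (389,218), blue (341,374) and aluminium (283,231). I choose the aluminium one: it is on the plate, with its notch at about (284,258). The index line is near (245,216), the bar pin near (178,183) and the lever hub near (220,203). The screw is near (220,257) and the hex key near (180,248). Next is a close crop.

Run:
```python
from h import *
c=load('top0'); im=c['image'][115:315,125:360,::-1]
cv2.imwrite('pics/crop0.png',cv2.resize(im,None,fx=3,fy=3,interpolation=cv2.INTER_CUBIC))
```

```text
(no output)
```

View pics/crop0.png

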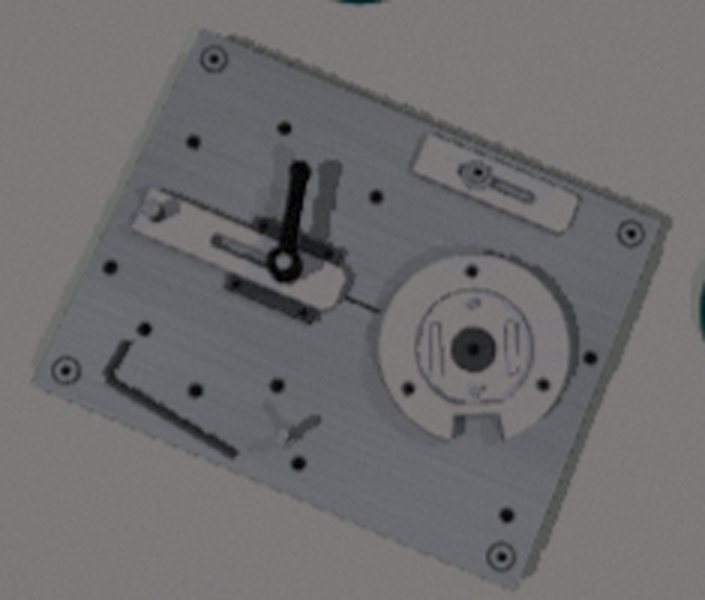

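The crop (3x, offset 125,115) shows the nest axis at (473,349), the notch at (478,428) opening downward in the image, and the line from (348,298) to (380,312). The hub is at (284,264), the lever tip at (300,170), the pin at (158,208), the screw around (285,435) and the strap at upper right (496,183).

```bash
cat > geo.py <<'E'
from h import *
c=load('top0')
P=lambda u,v,z: atz(c,125+u/3,115+v/3,z)
co=[P(*p,.035) for p in [(214,59),(630,234),(501,557),(66,371)]]
E
python3 - <<'E'
from geo import *
np.set_printoptions(precision=4,suppress=True)
print('corners',np.array(co)); pc=np.mean(co,0)
y=(co[0]+co[3]-co[1]-co[2]); y/=np.linalg.norm(y); x=np.array([y[1],-y[0],0])
print('pc',pc,'y',y,'x',x, np.linalg.norm(co[0]-co[1]),np.linalg.norm(co[0]-co[3]))
for n,p in dict(nest=(473,349,.047),notch=(478,428,.045),notchL=(453,440,.055),notchR=(502,437,.055),markA=(348,298,.035),markB=(380,312,.035),hub=(284,264,.079),tip=(300,170,.071),pin=(158,208,.060),screwtop=(285,435,.05),scr2=(318,420,.035),strap=(496,183,.045),hexA=(108,375,.038),hexB=(236,455,.038)).items():
    q=P(*p); d=q-pc; print(n,q,'plate',[round(d@x*1000),round(d@y*1000)], 'depth z',round(dep(c,125+p[0]/3,115+p[1]/3)[2],3))
E
```

```text
corners [[ 0.7317  0.0465  0.035 ]
 [ 0.6144 -0.2549  0.035 ]
 [ 0.3868 -0.1671  0.035 ]
 [ 0.5038  0.1346  0.035 ]]
pc [ 0.5592 -0.0602  0.035 ] y [0.3621 0.9321 0.    ] x [ 0.9321 -0.3621  0.    ] 0.3234040959960024 0.24427880736117044
nest [ 0.5269 -0.1439  0.047 ] plate [0, -90] depth z 0.048
notch [ 0.473  -0.1488  0.045 ] plate [-48, -114] depth z 0.033
notchL [ 0.4639 -0.1313  0.055 ] plate [-63, -101] depth z 0.035
notchR [ 0.4669 -0.1643  0.055 ] plate [-48, -130] depth z 0.044
markA [ 0.5612 -0.0564  0.035 ] plate [1, 4] depth z 0.037
markB [ 0.5521 -0.0791  0.035 ] plate [0, -20] depth z 0.033
hub [ 0.5757 -0.0144  0.079 ] plate [-1, 49] depth z 0.08
tip [ 0.6426 -0.0214  0.071 ] plate [64, 66] depth z 0.077
pin [0.615  0.0747 0.06  ] plate [3, 146] depth z 0.07
screwtop [ 0.4641 -0.0182  0.05  ] plate [-104, 5] depth z 0.072
scr2 [ 0.4757 -0.0392  0.035 ] plate [-85, -11] depth z 0.033
strap [ 0.6454 -0.1576  0.045 ] plate [116, -60] depth z 0.035
hexA [0.5017 0.1052 0.038 ] plate [-113, 133] depth z 0.039
hexB [0.4501 0.0152 0.038 ] plate [-129, 31] depth z 0.034
```

```bash
python3 -m pendant '[[[200,150,0,0,255],[300,250,0,0,255],[300,250,0,0,255],[400,400,0,-10,255],[400,400,0,-10,255],[400,400,0,-10,255],[490,634,0,-20,255],[490,634,0,-20,255],[490,634,0,-20,255],[490,634,0,-20,255]]]'
python3 - <<'E'
from h import *
np.set_printoptions(precision=4,suppress=True)
s=telemetry.observe();print(s['q'],s['ee_pos'],R.from_quat(s['tool_rot']).as_matrix()[:,0],totool([.467,-.148,.12]))
E
```

```text
t: 1.35
ee_pos: [0.4226, 0.0339, 0.1984]
tool_rot: [1.0, 0.031, 0.0, -0.0]
contact_force: [2.3, 0.2, 0.0]
width: -0.0
finger_force: 0.0
[ 0.4663  0.0339 -0.4496 -0.0001 -1.0869  1.1673] [0.4226 0.0339 0.1984] [0.998  0.0628 0.0003] [ 32.8482 184.3031  78.3437]
```

```bash
python3 -m pendant '[[[33,184,0,0,255],[33,184,0,0,255],[33,184,30,0,255],[33,184,30,0,255],[33,184,30,0,255],[33,184,30,0,255]]]'
python3 - <<'E'
from h import *
np.set_printoptions(precision=4,suppress=True)
s=telemetry.observe();print(s['q'],s['ee_pos'],R.from_quat(s['tool_rot']).as_matrix()[:,0],totool([.467,-.148,.12]))
c=snap('wrist','w1')
E
```

```text
t: 2.1
ee_pos: [0.4674, -0.1448, 0.169]
tool_rot: [0.999, 0.032, 0.001, 0.0]
contact_force: [-0.2, -0.3, 0.3]
width: -0.0002
finger_force: 0.0
[ 0.0324  0.1784 -0.3615  0.     -1.0296  1.6025] [ 0.4674 -0.1448  0.169 ] [0.9979 0.064  0.0013] [-0.6673  3.2079 49.0127]
```

View pics/w1.png

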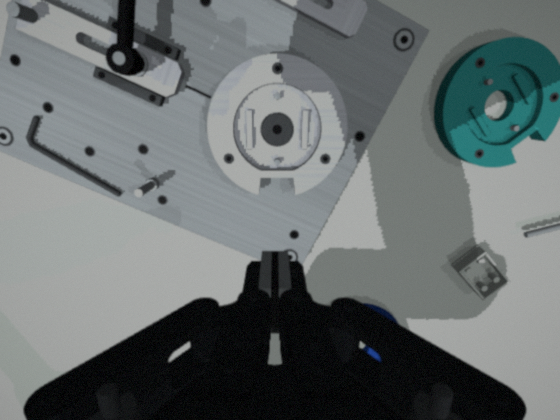

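The wrist view shows the aluminium nest's spigot at (277,129), its notch at x 261–295 and y 178–195, the index line at (188,84)–(210,97), and the screw at (145,187). The finger tips are at (275,255).

Run:
```python
from h import *
np.set_printoptions(precision=4,suppress=True)
c=load('w1')
for n,p in dict(nest=(277,129,.047),cheekL=(261,186,.055),cheekR=(295,186,.055),mA=(188,84,.035),mB=(209,96,.035),hub=(122,57,.079),screwtop=(140,190,.073),screwbot=(160,182,.035)).items():
    q=atz(c,*p); d=q-np.array([.5592,-.0602,.035]); print(n,q,'plate',d@[.9321,-.3621,0]*1e3,d@[.3621,.9321,0]*1e3,'tool',totool(q))
```

```text
nest [ 0.526  -0.1425  0.047 ] plate -1.0990550783390922 -88.75528084417503 tool [ 58.3512   1.7201 122.2477]
cheekL [ 0.4714 -0.1305  0.055 ] plate -56.41904516825146 -97.3274648968239 tool [  4.5823 -13.8193 114.1574]
cheekR [ 0.4735 -0.1637  0.055 ] plate -42.38342835900054 -127.4693705727434 tool [  4.6083  19.4315 114.1588]
mA [ 0.5617 -0.0553  0.035 ] plate 0.586437689003064 5.496639227489079 tool [ 99.5808 -83.047  134.3127]
mB [ 0.552  -0.0754  0.035 ] plate -1.1836511942780676 -16.7421804164449 tool [ 88.6033 -63.6247 134.2953]
hub [ 0.5771 -0.0141  0.079 ] plate -0.013752853005443218 49.45630609412355 tool [ 117.636 -123.165   90.341]
screwtop [ 0.465  -0.0191  0.073 ] plate -102.69586117697798 4.198850459046896 tool [   5.4308 -125.3953   96.1539]
screwbot [ 0.4638 -0.0241  0.035 ] plate -102.03381967722062 -0.9190293459894953 tool [   3.811  -120.4765  134.1515]
```

```bash
python3 -m pendant '[[[-1,2.5,50,0,255],[-1,2.5,90,0,255],[-1,2.5,90,0,255],[-1,2.5,110,0,255],[-1,2.5,119,0,255],[-1,2.5,128,0,255],[-1,2.5,128,0,255]]]'
python3 - <<'E'
from h import *
print(totool([.5264,-.1433,.041]),telemetry.observe()['t'])
th=np.radians(np.arange(0,121,10))
E
```

```text
t: 3.02
ee_pos: [0.4664, -0.1482, 0.0405]
tool_rot: [1.0, 0.031, -0.0, 0.0]
contact_force: [0.1, 0.3, 0.0]
width: -0.0
finger_force: 0.0
[60.21028858 -1.14871176 -0.5021616 ] 3.025
```

```bash
python3 -m pendant '[[[0.6,-8.4,0,8,255],[2.3,-16.5,0,16,255],[5.2,-24.4,0,24,255],[9.1,-31.8,0,32,255],[14,-38.6,0,40,255],[19.9,-44.6,0,48,255],[26.4,-49.7,0,56,255],[33.7,-53.9,0,64,255],[41.5,-57.1,0,72,255],[41.5,-57.1,0,72,255]]]'
python3 - <<'E'
from h import *
s=telemetry.observe();print(totool([.5264,-.1433,.041]),s['contact_force'],s['q'])
E
```

```text
t: 4.28
ee_pos: [0.5051, -0.0886, 0.041]
tool_rot: [0.828, -0.561, 0.001, -0.0]
contact_force: [-0.8, -0.2, 0.2]
width: 0.0001
finger_force: 0.0
[ 5.87522202e+01  3.99492131e-01 -1.19484865e-02] [-0.82071058 -0.16418377  0.19132944] [ 1.43477579e-01  3.73435394e-01 -4.69597776e-01  3.02622878e-04
 -7.26249880e-01  2.34890608e-01]
```

```bash
python3 -m pendant '[[[0.6,-8.2,0,8,255],[2.3,-16.3,0,16,255],[5.1,-24,0,24,255],[9,-31.3,0,32,255],[13.8,-37.9,0,40,255],[18,-42.4,0,46,255],[18,-42.4,0,46,255],[18,-42.4,0,46,255]]]'
python3 - <<'E'
from h import *
s=telemetry.observe();print(totool([.5264,-.1433,.041]),s['contact_force'],s['q'])
c=snap('wrist','w2');snap('top','t2')
cv2.imwrite('pics/w2t2.png',np.hstack([c['image'][:,:,::-1][:400,80:480],cv2.resize(load('t2')['image'][150:290,200:340,::-1],(400,400))]))
E
```

```text
t: 5.28
ee_pos: [0.5497, -0.09, 0.0404]
tool_rot: [-0.542, 0.84, 0.0, -0.0]
contact_force: [-0.9, -0.3, -0.5]
width: 0.0001
finger_force: 0.0
[58.19523998 -0.67968422 -0.56763138] [-0.93926336 -0.28102025 -0.48658   ] [ 1.28661280e-01  4.36270646e-01 -3.59872632e-01 -1.25185248e-04
 -7.74916625e-01 -5.52687692e-01]
```

View pics/w2t2.png

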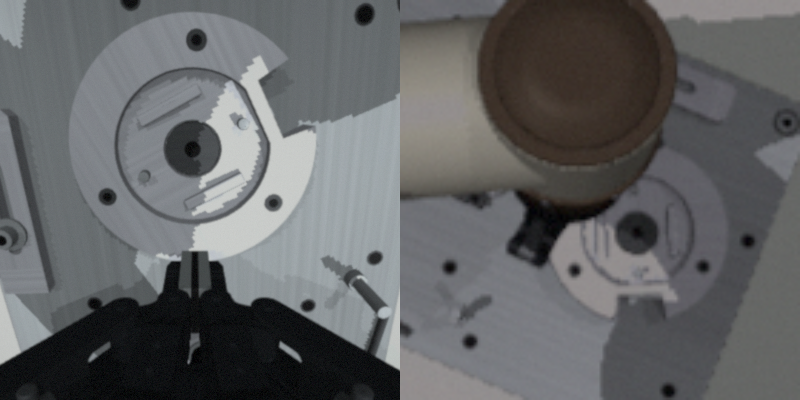

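The nest did not turn. Its notch is still at about (285,255) in the top view, and the finger tips sit at the rim, at crop (193,253). I'll check where the tips really are.

Run:
```python
from h import *
np.set_printoptions(precision=4,suppress=True)
c=load('w2'); s=telemetry.observe(); print(s['ee_pos'],c['xyz'])
for p in [(273,253),(265,253),(280,253),(273,270),(273,300)]: print(p,dep(c,*p), c['z_map'][p[1],p[0]])
print('notch cheeks',atz(c,357,92,.055),atz(c,378,128,.055), 'nest',atz(c,272,149,.047))
for p in [(180,150),(200,200),(276,246),(300,246)]: print(p,dep(c,*p))
c=load('top0')
for p in [(262,238),(300,214),(258,222)]: print(p,dep(c,*p))
```

```text
[ 0.5498 -0.0899  0.0404] [ 0.5155 -0.1622  0.2157]
(273, 253) [ 0.5444 -0.0998  0.0802] 0.1502369
(265, 253) [ 0.5481 -0.1011  0.0796] 0.1508184
(280, 253) [ 0.5415 -0.0977  0.0788] 0.15177639
(273, 270) [ 0.5443 -0.0998  0.0968] 0.13444573
(273, 300) [ 0.5466 -0.0946  0.1108] 0.12283927
notch cheeks [ 0.4751 -0.1518  0.055 ] [ 0.4711 -0.1308  0.055 ] nest [ 0.5259 -0.1424  0.047 ]
(180, 150) [ 0.5699 -0.1628  0.0542]
(200, 200) [ 0.5734 -0.1342  0.0543]
(276, 246) [ 0.5463 -0.0916  0.0551]
(300, 246) [ 0.5337 -0.0856  0.0546]
(262, 238) [ 0.5111 -0.1016  0.0528]
(300, 214) [ 0.5632 -0.1784  0.0542]
(258, 222) [ 0.5436 -0.0924  0.0541]
```

Run:
```python
from h import *
np.set_printoptions(precision=4,suppress=True)
c=load('w2'); s=telemetry.observe()
K=np.array(c['intrinsics'])
def proj(c,p):
    q=R.from_quat(c['orientation']).inv().apply(np.array(p)-c['xyz']); K=np.array(c['intrinsics']); m=np.array([q[0],-q[1]])/-q[2]; m*=1+c['k1']*(m@m); return K[0,0]*m[0]+K[0,2],K[1,1]*m[1]+K[1,2],-q[2]
for dz in (0,.02,.04,.06): print(proj(c,s['ee_pos']+np.array([0,0,dz])))
c=snap('scene','s2'); u,v,d=proj(c,s['ee_pos']); print(u,v,d); u,v=int(u),int(v)
for dv in range(-60,21,5): print(v+dv,dep(c,u,v+dv))
cv2.imwrite('pics/s2c.png',cv2.resize(c['image'][v-80:v+40,u-75:u+75,::-1],None,fx=4,fy=4))
```

```text
(np.float64(271.8702485645577), np.float64(240.1197591702829), np.float64(0.19146550380453564))
(np.float64(271.6004054040926), np.float64(254.85209608352898), np.float64(0.1724644145242055))
(np.float64(271.26489889844214), np.float64(273.1957509962056), np.float64(0.1534633252438753))
(np.float64(270.83687013760584), np.float64(296.6411270322893), np.float64(0.13446223596354515))
277.73830705163886 224.95469247950575 0.8315832927042629
164 [ 0.5871 -0.0807  0.2196]
169 [ 0.5875 -0.0809  0.2094]
174 [ 0.5674 -0.085   0.184 ]
179 [ 0.5727 -0.0842  0.1767]
184 [ 0.5749 -0.0841  0.167 ]
189 [ 0.5717 -0.085   0.1528]
194 [ 0.5705 -0.0855  0.1399]
199 [ 0.567  -0.0865  0.1248]
204 [ 0.5596 -0.0882  0.1059]
209 [ 0.5641 -0.0876  0.0969]
214 [ 0.5654 -0.0877  0.0849]
219 [ 0.5464 -0.0918  0.0539]
224 [ 0.56   -0.0894  0.0527]
229 [ 0.5642 -0.0889  0.0425]
234 [ 0.5702 -0.088   0.0342]
239 [ 0.5841 -0.0856  0.0338]
244 [ 0.5977 -0.0832  0.0335]
```

View pics/s2c.png

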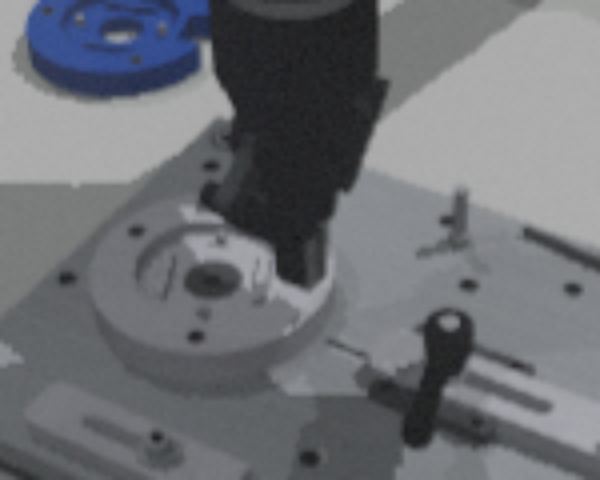

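The finger tips really end at about z = 0.078 while telemetry says 0.040, so the true tip is about 37 mm higher than reported. The lateral position agrees. I'll go back over the notch and find the height by touch.

Run:
```python
from h import *
print(totool([.4664,-.1482,.041]))
s=telemetry.observe();m=R.from_quat(s['tool_rot']).as_matrix();print(np.degrees(np.arctan2(m[1,0],m[0,0])))
```

```text
[87.56422479 52.00846089 -0.5632562 ]
-114.362672935719
```

```bash
python3 -m pendant '[[[10,6,-10,-10,255],[20,12,-10,-20,255],[30,18,-10,-30,255],[40,24,-10,-40,255],[50,30,-10,-50,255],[60,36,-10,-60,255],[70,42,-10,-70,255],[80,48,-10,-80,255],[87.6,52,-10,-90,255],[87.6,52,-10,-100,255]]]'
python3 - <<'E'
from h import *
print(totool([.4664,-.1482,.041]))
s=telemetry.observe();m=R.from_quat(s['tool_rot']).as_matrix();print(np.degrees(np.arctan2(m[1,0],m[0,0])))
E
```

```text
t: 6.68
ee_pos: [0.4659, -0.1484, 0.0505]
tool_rot: [0.992, -0.123, -0.0, 0.0]
contact_force: [-0.5, 0.7, 0.2]
width: -0.0002
finger_force: 0.0
[ 0.47998494 -0.35225473  9.45710633]
-14.080800320849768
```

```bash
python3 -m pendant '[[[0,0,0,-10,255],[0.5,0,10,-18,255],[0.5,0,20,-18,255],[0.5,0,25,-18,255],[0.5,0,29,-18,255],[0.5,0,32,-18,255],[0.5,0,35,-18,255],[0.5,0,38,-18,255],[0.5,0,38,-18,255]]]'
```

```text
t: 7.8
ee_pos: [0.4669, -0.1483, 0.0121]
tool_rot: [1.0, 0.031, -0.0, -0.0]
contact_force: [-0.4, 0.4, -0.5]
width: -0.0002
finger_force: 0.0
```

```bash
python3 -m pendant '[[[0,0,3,0,255],[0,0,6,0,255],[0,0,8,0,255],[0,0,8,0,255]]]'
python3 - <<'E'
from h import *
np.set_printoptions(precision=4,suppress=True)
c=snap('wrist','w3')
for v in (244,248,252,256,260): print(v,[dep(c,u,v)[2].round(4) for u in (265,270,280,284)])
E
```

```text
t: 8.3
ee_pos: [0.4669, -0.1483, 0.0041]
tool_rot: [1.0, 0.031, -0.0, 0.0]
contact_force: [0.0, 0.3, -0.0]
width: 0.0
finger_force: 0.0
244 [np.float64(0.0548), np.float64(0.0539), np.float64(0.0543), np.float64(0.0554)]
248 [np.float64(0.054), np.float64(0.0544), np.float64(0.0551), np.float64(0.0549)]
252 [np.float64(0.054), np.float64(0.0546), np.float64(0.0553), np.float64(0.0548)]
256 [np.float64(0.0461), np.float64(0.0459), np.float64(0.0465), np.float64(0.0468)]
260 [np.float64(0.0504), np.float64(0.0503), np.float64(0.0508), np.float64(0.0496)]
```

```bash
python3 -m pendant '[[[0.6,-8.4,0,8,255],[2.3,-16.5,0,16,255],[5.2,-24.4,0,24,255]]]'
```

```text
t: 8.72
ee_pos: [0.4702, -0.124, 0.0044]
tool_rot: [0.984, -0.18, -0.0, 0.0]
contact_force: [0.3, -4.0, 0.8]
width: 0.0004
finger_force: 1.8
```

```bash
python3 -m pendant '[[[0.6,-8.4,0,8,255],[2.3,-16.5,0,16,255],[5.2,-24.4,0,24,255],[9.1,-31.8,0,32,255],[14,-38.6,0,40,255],[19.9,-44.6,0,48,255],[19.9,-44.6,0,48,255]]]'
python3 - <<'E'
from h import *
print(totool([.5264,-.1433,.004]))
E
```

```text
t: 9.6
ee_pos: [0.5038, -0.0888, 0.004]
tool_rot: [0.827, -0.562, -0.001, 0.001]
contact_force: [-2.0, 0.2, 0.9]
width: -0.0
finger_force: 1.1
[58.98537321 -0.85029323 -0.07778688]
```

```bash
python3 -m pendant '[[[0.6,-8.2,0,8,255],[2.3,-16.3,0,16,255],[5.1,-24,0,24,255],[9,-31.3,0,32,255],[13.8,-37.9,0,40,255],[16.5,-41,0,44,255],[16.5,-41,0,44,255],[16.5,-41,0,44,255]]]'
python3 - <<'E'
from h import *
s=telemetry.observe();print(totool([.5264,-.1433,.004]))
m=R.from_quat(s['tool_rot']).as_matrix();print(np.degrees(np.arctan2(m[1,0],m[0,0])))
c=snap('wrist','w4'); cv2.imwrite('pics/w4c.png',cv2.resize(c['image'][60:300,100:420,::-1],None,fx=2.5,fy=2.5))
E
```

```text
t: 10.6
ee_pos: [0.549, -0.0891, 0.0042]
tool_rot: [-0.557, 0.831, -0.0, 0.0]
contact_force: [-0.1, 1.6, -0.7]
width: 0.0001
finger_force: 0.6
[58.78127214  0.33933313  0.23621397]
-112.32006586655434
```

View pics/w4c.png

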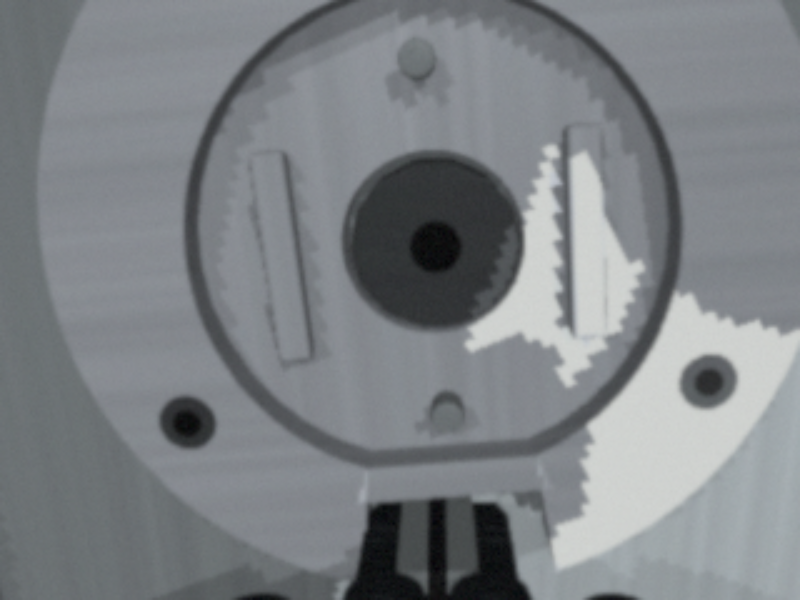

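The fingers are in the notch. Its cheek edges are at crop (363,485) and (545,480), and the finger bears on the left cheek.

Run:
```python
from h import *
c=load('w4')
f=lambda u,v,z: (lambda d: np.array([d@[.9321,-.3621,0],d@[.3621,.9321,0]])*1e3)(atz(c,100+u/2.5,60+v/2.5,z)-np.array([.5592,-.0602,.035]))
a,b,n=f(363,485,.055),f(545,480,.055),f(435,246,.043); print(a,b,n, (a+b)/2-n, np.degrees(np.arctan2(*((a+b)/2-n))),
 'edge',np.degrees(np.arctan2((b-a)[1],(b-a)[0])))
h1,h2=f(187,422,.055),f(708,381,.055);print(h1-n,h2-n)
```

```text
[ 12.39508184 -46.90818661] [-20.63160763 -47.31095295] [ -1.42787434 -88.14514485] [-2.69038856 41.03557507] -3.7510772785341344 edge -179.30130242977015
[44.43153289 28.37193433] [-47.11750263  22.32815844]
```

```bash
python3 -m pendant '[[[0.1,-2,0,2,255],[0.1,-3.5,0,3.4,255],[0.1,-3.5,0,3.4,255],[0.1,-3.5,0,3.4,255],[0.1,-1.5,0,3.4,255],[0.1,-1.5,0,3.4,255],[0.1,-1.5,-30,3.4,255],[0.1,-1.5,-80,3.4,255],[0.1,-1.5,-130,3.4,255],[0.1,-1.5,-130,3.4,255]]]'
python3 - <<'E'
from h import *
snap('wrist','w5'); c=load('w5'); cv2.imwrite('pics/w5.png',c['image'][:,:,::-1])
E
```

```text
t: 11.9
ee_pos: [0.5543, -0.0898, 0.1396]
tool_rot: [-0.531, 0.847, -0.003, 0.005]
contact_force: [0.0, -0.3, -0.3]
width: 0.0001
finger_force: 0.0
```

View pics/w5.png

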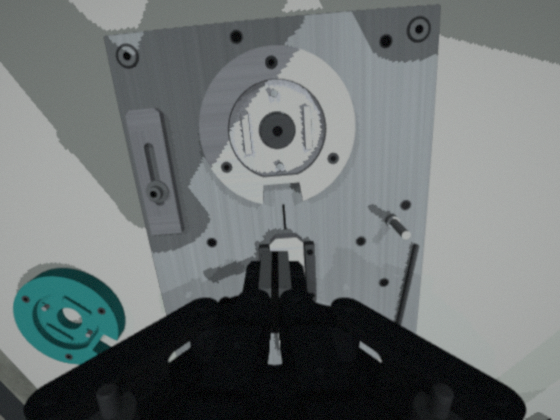

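The notch spans x 264–300 at y≈190, with the line from (283,206) to (285,228) about in front of it. The nest axis is at (277,130) and the rim holes at (227,167) and (333,158).

Run:
```python
from h import *
c=load('w5')
f=lambda u,v,z: (lambda d: np.array([d@[.9321,-.3621,0],d@[.3621,.9321,0]])*1e3)(atz(c,u,v,z)-np.array([.5592,-.0602,.035]))
n=f(277,130,.047)
for k,p in dict(h1=(227,167,.055),h2=(333,158,.055),h3=(271,62,.055),cL=(264,190,.055),cR=(300,188,.055),m1=(283,206,.035),m2=(285,228,.035)).items():
    d=f(*p)-n; print(k,d,np.degrees(np.arctan2(d[0],d[1])))
print(n)
```

```text
h1 [45.33290365 27.07572767] 59.15163305170299
h2 [-45.91517602  26.2586934 ] -60.23494488317097
h3 [  0.64578098 -52.84551404] 179.29987088656338
cL [15.29098737 50.00305975] 17.003686261247754
cR [-16.46105358  50.57708835] -18.02823664104787
m1 [-0.24131082 72.78392617] -0.18996008842330678
m2 [-0.61893184 95.84613704] -0.36998558590573016
[ -1.30363601 -89.21863714]
```

Notch is on the line (about 0.4 mm off). Next I move behind the tail pin.

Run:
```python
from h import *
s=telemetry.observe();print(totool([.6218,.1023,.06]),s['q'])
m=R.from_quat(s['tool_rot']).as_matrix();print(np.degrees(np.arctan2(m[1,0],m[0,0])))
```

```text
[-202.86626216   21.47399779   77.37328296] [ 1.28835611e-01  3.23563219e-01 -2.49495302e-01  3.45306722e-04
 -9.91441637e-01 -5.79940043e-01]
-115.83510189179772
```

```bash
python3 -m pendant '[[[-60,6,0,-2,255],[-120,12,0,-4.6,255],[-180,20,0,-4.6,255],[-203,21.5,0,-4.6,255],[-203,21.5,0,-4.6,255],[-203,21.5,40,-4.6,255],[-203,21.5,70,-4.6,255],[-203,21.5,78,-4.6,255],[-203,21.5,78,-4.6,255],[-203,21.5,78,-4.6,255]]]'
python3 - <<'E'
from h import *
s=telemetry.observe();print(totool([.6218,.1023,.018]),s['q'])
m=R.from_quat(s['tool_rot']).as_matrix();print(np.degrees(np.arctan2(m[1,0],m[0,0])))
c=snap('wrist','w6');
E
```

```text
t: 13.2
ee_pos: [0.6206, 0.1022, 0.0579]
tool_rot: [-0.565, 0.825, -0.0, 0.001]
contact_force: [-0.8, -0.2, 0.5]
width: 0.0001
finger_force: 0.0
[-0.42505086 -0.96463659 39.88115753] [ 4.20324823e-01  5.14939749e-01 -1.60516097e-01  5.10053480e-04
 -8.92631700e-01 -7.91522879e-01]
-111.24967556167557
```

View pics/w6.png

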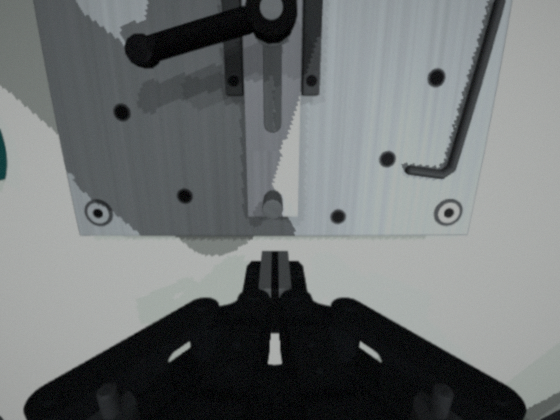

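The pin is at (272,203), directly ahead of the tips at (275,255); the bar end is at y=217. I descend and push.

```bash
python3 -m pendant '[[[0,0,25,0,255],[0,0,40,0,255],[0,0,40,0,255],[5,0,40,0,255],[10,0,40,0,255],[18,0,40,0,255],[26,0,40,0,255],[34,0,40,0,255],[42,0,40,0,255],[42,0,40,0,255]]]'
```

```text
t: 14.5
ee_pos: [0.604, 0.0622, 0.0164]
tool_rot: [-0.564, 0.826, -0.0, -0.0]
contact_force: [0.9, 1.4, -0.3]
width: -0.0
finger_force: 0.5
```

```bash
python3 -m pendant '[[[6,0,0,0,255],[11,0,0,0,255],[14,0,0,0,255],[16,0,0,0,255],[17,0,0,0,255],[17,0,0,0,255]]]'
python3 - <<'E'
from h import *
s=telemetry.observe();p=np.array(s['ee_pos'])[:2]-[.5264,-.1433]
print(p@[.3621,.9321], p@[.9321,-.3621])
E
```

```text
t: 15.25
ee_pos: [0.5982, 0.0472, 0.0162]
tool_rot: [-0.565, 0.825, -0.0, -0.0]
contact_force: [1.2, 1.9, 1.3]
width: -0.0002
finger_force: 1.1
0.203532516545681 -0.002079636421112651
```

```bash
python3 -m pendant '[[[1,0,0,0,255],[1,0,0,0,255],[2,0,0,0,255],[2,0,0,0,255]]]'
```

```text
t: 15.75
ee_pos: [0.5982, 0.0469, 0.0164]
tool_rot: [-0.565, 0.825, 0.0, 0.001]
contact_force: [2.2, 7.9, 0.1]
width: 0.0004
finger_force: 3.7
```

```bash
python3 -m pendant '[[[2,0,0,0,255],[2,0,0,0,255],[-5,0,0,0,255],[-10,0,0,0,255],[-14,0,-30,0,255],[-14,0,-80,0,255],[-14,0,-110,0,255],[-14,0,-110,0,255]]]'
python3 - <<'E'
from h import *
s=telemetry.observe();print(s['ee_pos'],s['q'])
c=snap('wrist','w7');snap('top','t7')
E
```

```text
t: 16.75
ee_pos: [0.6037, 0.0582, 0.129]
tool_rot: [-0.565, 0.825, -0.001, 0.002]
contact_force: [-0.3, -0.4, -0.2]
width: -0.0001
finger_force: 0.0
[0.6037103  0.05821761 0.1290102 ] [ 3.63218358e-01  4.06851520e-01 -1.41319327e-01  9.57532288e-04
 -1.01842970e+00 -7.34706706e-01]
```

View pics/w7.png

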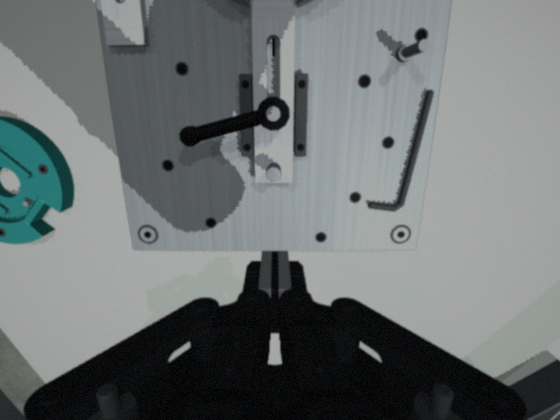

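The bar is forward: pin at (272,170), hub at (273,113), lever tip at (190,136). I'll measure the bar travel and lever geometry.

Run:
```python
from h import *
c=load('w7')
f=lambda u,v,z: (lambda d: np.array([d@[.9321,-.3621,0],d@[.3621,.9321,0]])*1e3)(atz(c,u,v,z)-np.array([.5264,-.1433,.035]))
for k,p in dict(hub=(273,113,.079),pin=(272,168,.070),barend=(273,184,.046),tip=(190,136,.078)).items(): print(k,f(*p))
s=telemetry.observe();m=R.from_quat(s['tool_rot']).as_matrix();print(np.degrees(np.arctan2(m[1,0],m[0,0])))
for a in (25,15,5,-5,-15,-25,-35,-45,-50):
    pass
```

```text
hub [ -1.20783179 140.51712607]
pin [ -0.32263515 181.80251041]
barend [ -0.88782882 200.64842394]
tip [ 59.42704717 156.54834468]
-111.28441490439856
```

Run:
```python
from h import *
print(totool([.6277,.0083,.023]))
c=load('t7');import cv2
```

```text
[ 36.66041503 -42.52351444 102.59021459]
```

```bash
python3 -m pendant '[[[18,-21,0,-8,255],[36.5,-42.5,0,-15,255],[36.5,-42.5,0,-15,255],[36.5,-42.5,40,-15,255],[36.5,-42.5,80,-15,255],[36.5,-42.5,95,-15,255],[36.5,-42.5,103,-15,255],[36.5,-42.5,103,-15,255]]]'
python3 - <<'E'
from h import *
s=telemetry.observe();h=np.array([.5264,-.1433])+.14*np.array([.3621,.9321]);print(h,totool([*h,.023]))
E
```

```text
t: 17.85
ee_pos: [0.6294, 0.0094, 0.0237]
tool_rot: [-0.668, 0.744, -0.0, 0.0]
contact_force: [0.6, 0.1, 0.5]
width: -0.0001
finger_force: 0.0
[ 0.577094 -0.012806] [27.72323053 49.58377302  0.71652889]
```

```bash
python3 -m pendant '[[[6,0,0,0,255],[11,0,0,0,255],[15.5,-1.2,0,5,255],[19.9,-2.2,0,10,255],[24.5,-2.6,0,15,255],[29,-2.7,0,20,255],[33.5,-2.4,0,25,255],[38,-1.7,0,30,255],[42.5,-0.6,0,35,255],[46.8,0.9,0,40,255]]]'
python3 - <<'E'
from h import *
print(totool([0.577094,-0.012806,.023]))
E
```

```text
t: 19.1
ee_pos: [0.6243, -0.0364, 0.0244]
tool_rot: [-0.371, 0.928, 0.0, 0.002]
contact_force: [0.4, 3.8, -0.5]
width: 0.0001
finger_force: 1.7
[17.89203836 49.66459213  1.30566425]
```

```bash
python3 -m pendant '[[[4.4,-1.3,0,5,255],[8.9,-2.3,0,10,255],[13.4,-2.8,0,15,255],[18,-3,0,20,255],[20,-3,0,22,255],[21.7,-2.8,0,24,255],[21.7,-2.8,0,24,255]]]'
python3 - <<'E'
from h import *
s=telemetry.observe();print(totool([0.577094,-0.012806,.023]))
m=R.from_quat(s['tool_rot']).as_matrix();print(np.degrees(np.arctan2(m[1,0],m[0,0]))+21.2+90)
E
```

```text
t: 19.98
ee_pos: [0.6104, -0.0543, 0.0241]
tool_rot: [-0.172, 0.985, -0.0, 0.001]
contact_force: [2.1, 2.5, 1.5]
width: 0.0
finger_force: 1.7
[17.26596043 50.32372123  1.06029228]
-48.99972305123768
```

```bash
python3 -m pendant '[[[1,0,0,1,255],[2,0,0,1,255],[3,0,0,1,255],[3,0,0,1,255]]]'
```

```text
t: 20.48
ee_pos: [0.6101, -0.0547, 0.0243]
tool_rot: [-0.163, 0.987, -0.0, 0.004]
contact_force: [7.7, 2.3, -0.4]
width: -0.0001
finger_force: 4.1
```

```bash
python3 -m pendant '[[[2,0,0,0,255],[2,0,0,0,255],[2,0,0,0,255]]]'
```

```text
t: 20.85
ee_pos: [0.6101, -0.0547, 0.0244]
tool_rot: [-0.164, 0.986, -0.0, 0.006]
contact_force: [10.9, 4.1, -2.5]
width: -0.0002
finger_force: 5.7
```

The lever is against its stop: force rises with no movement. I retreat and check.

```bash
python3 -m pendant '[[[-8,0,0,0,255],[-14,0,0,0,255],[-14,0,-40,0,255],[-14,0,-90,0,255],[-14,0,-130,0,255],[-60,-50,-130,0,255],[-120,-80,-130,0,255],[-160,-80,-130,0,255],[-200,-80,-130,0,255],[-200,-80,-130,0,255]]]'
python3 - <<'E'
from h import *
c=snap('top','t9')
cv2.imwrite('pics/t9c.png',cv2.resize(c['image'][115:315,125:360,::-1],None,fx=3,fy=3,interpolation=cv2.INTER_CUBIC))
E
```

```text
t: 22.1
ee_pos: [0.8197, -0.0667, 0.1483]
tool_rot: [-0.163, 0.987, 0.001, -0.003]
contact_force: [-0.7, -0.8, 0.2]
width: 0.0001
finger_force: 0.0
```

View pics/t9c.png

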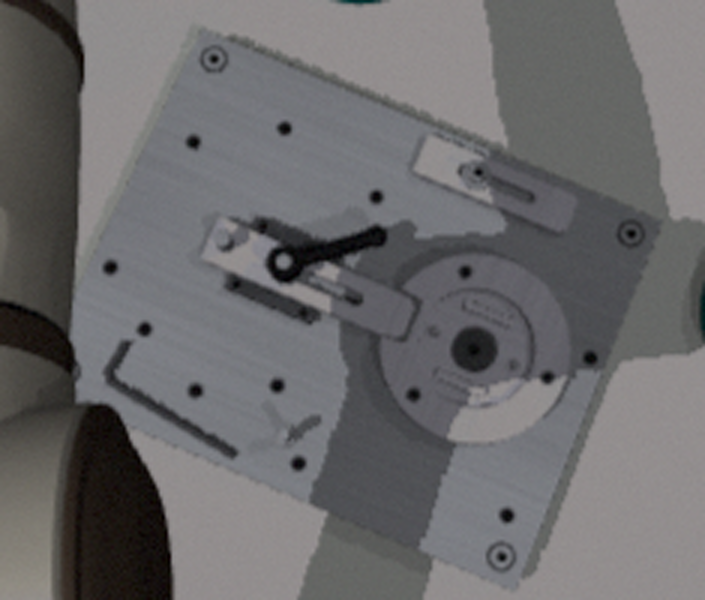

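The crop shows the bar's nose in the notch at about (405,315), with the pin moved about 53 mm to (226,237). The lever, from (284,264) to (378,236), is 48° clockwise of the x axis, so it is at its stop. The screw and hex key are unmoved.

```bash
python3 -c "
from rig import robot
print(robot.job_done())"
```

```text
the job is handed in; nothing more can be done
None
```

The job is handed in at about 22 s, no verdict returned: the last top view shows the notch on the index line, the key bar home (pin moved about 53 mm) and the clamping lever at its stop, with the screw and hex key unmoved; the housing was outside that last crop.

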